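# Line up the bisque beakers by height

## Task

Line up the four terracotta beakers in order of height along the ware board, one upright in the middle of each round setter disc, with the tallest on the disc next to the blue bowl and the shortest on the disc next to the banding wheel. Set each one down gently, do not drop or knock one over, and leave the bowl and the banding wheel where they are.

Things in the scene. Friction and masses are not known exactly. Their poses are not given: they have to be found in the camera images.
- beaker_a_mid (a point): the shortest of four plain unglazed terracotta beakers: an upright straight-sided round cup, open at the top, 50 mm high, 42 mm outside diameter, wall 4 mm, floor 6 mm, loose, about 80 g (may be a third lighter or heavier). The point is on its axis half-way up, 25 mm above its underside; z along the axis, up. It starts standing on the table.
- beaker_b_mid (a point): the second shortest of four plain unglazed terracotta beakers: an upright straight-sided round cup, open at the top, 68 mm high, 47 mm outside diameter, wall 4 mm, floor 6 mm, loose, about 120 g (may be a third lighter or heavier). The point is on its axis half-way up, 34 mm above its underside; z along the axis, up. It starts standing on the table.
- beaker_c_mid (a point): the second tallest of four plain unglazed terracotta beakers: an upright straight-sided round cup, open at the top, 86 mm high, 52 mm outside diameter, wall 4 mm, floor 6 mm, loose, about 170 g (may be a third lighter or heavier). The point is on its axis half-way up, 43 mm above its underside; z along the axis, up. It starts standing on the table.
- beaker_d_mid (a point): the tallest of four plain unglazed terracotta beakers: an upright straight-sided round cup, open at the top, 105 mm high, 58 mm outside diameter, wall 4 mm, floor 6 mm, loose, about 240 g (may be a third lighter or heavier). The point is on its axis half-way up, 52.5 mm above its underside; z along the axis, up. It starts standing on the table.
- disc0: one of four equal off-white round setter discs (84 mm diameter, 8 mm thick, fixed) in a row about 110 mm apart on a plywood ware board (430 x 130 mm, 18 mm thick, fixed, lying on the table); number 0 along the row, counted from the robot's left (+y). Origin at the centre of its underside; its top is 8 mm higher, 26 mm above the table.
- disc1: one of four equal off-white round setter discs (84 mm diameter, 8 mm thick, fixed) in a row about 110 mm apart on a plywood ware board (430 x 130 mm, 18 mm thick, fixed, lying on the table); number 1 along the row, counted from the robot's left (+y). Origin at the centre of its underside; its top is 8 mm higher, 26 mm above the table.
- disc2: one of four equal off-white round setter discs (84 mm diameter, 8 mm thick, fixed) in a row about 110 mm apart on a plywood ware board (430 x 130 mm, 18 mm thick, fixed, lying on the table); number 2 along the row, counted from the robot's left (+y). Origin at the centre of its underside; its top is 8 mm higher, 26 mm above the table.
- disc3: one of four equal off-white round setter discs (84 mm diameter, 8 mm thick, fixed) in a row about 110 mm apart on a plywood ware board (430 x 130 mm, 18 mm thick, fixed, lying on the table); number 3 along the row, counted from the robot's left (+y). Origin at the centre of its underside; its top is 8 mm higher, 26 mm above the table.
- bowl: blue-glazed round bowl, 110 mm across the rim, 55 mm high, loose, 0.6 kg, standing on the table just beyond one end of the row of discs (either end). Origin at the centre of its underside.
- wheel: steel banding wheel (small turntable): round top 110 mm across, 54 mm high, loose, 0.9 kg, standing on the table just beyond the other end of the row from the bowl. Origin at the centre of its underside.
Not all that is in view belongs to the job. Leave any white look-alike of the part that bears beaker_a_mid alone.

How it is judged:
At the end, for the whole second after the job is handed in: Each beaker stands upright (within 0.1 rad), at rest on its own disc with its axis within 12 mm of the disc's centre, in order of height from the tallest on the end disc beside the bowl to the shortest on the end disc beside the banding wheel (((horizontal distance between bowl and disc0 below 0.25 m and horizontal distance between beaker_d_mid and disc0 below 0.012 m and horizontal distance between beaker_c_mid and disc1 below 0.012 m and horizontal distance between beaker_b_mid and disc2 below 0.012 m and horizontal distance between beaker_a_mid and disc3 below 0.012 m) or (horizontal distance between bowl and disc3 below 0.25 m and horizontal distance between beaker_a_mid and disc0 below 0.012 m and horizontal distance between beaker_b_mid and disc1 below 0.012 m and horizontal distance between beaker_c_mid and disc2 below 0.012 m and horizontal distance between beaker_d_mid and disc3 below 0.012 m)) and angle between each of beaker_a_mid, beaker_b_mid, beaker_c_mid, beaker_d_mid's own z axis and vertical below 0.1 rad and linear speed of each of beaker_a, beaker_b, beaker_c, beaker_d below 0.02 m/s and height (world z) of beaker_a_mid below 0.057 m and height (world z) of beaker_b_mid below 0.066 m and height (world z) of beaker_c_mid below 0.075 m and height (world z) of beaker_d_mid below 0.0845 m); the robot touches nothing.
It fails at once if the bowl is shifted by more than 20 mm (distance of bowl from where it was at the start of the episode above 0.02 m).
It fails at once if the wheel is shifted by more than 20 mm (distance of wheel from where it was at the start of the episode above 0.02 m).
It fails at once if a beaker is knocked over (tilted beyond 0.7 rad) (angle between any of beaker_a_mid, beaker_b_mid, beaker_c_mid, beaker_d_mid's own z axis and vertical above 0.7 rad).
It fails at once if a beaker is dropped (moves at over 0.6 m/s, as after a fall of some 18 mm, out of the fingers) ((linear speed of beaker_a above 0.6 m/s and contact force between the fingers and beaker_a below 0.1 N) or (linear speed of beaker_b above 0.6 m/s and contact force between the fingers and beaker_b below 0.1 N) or (linear speed of beaker_c above 0.6 m/s and contact force between the fingers and beaker_c below 0.1 N) or (linear speed of beaker_d above 0.6 m/s and contact force between the fingers and beaker_d below 0.1 N)).
It also fails if it takes over 104 s, if anything falls off the work surface, if the arm or the gripper's body presses on something with over 40 N, if the wrist force passes 120 N, or if a joint passes its speed limit or range.

## Robot

A 6-joint arm with a two-finger parallel gripper is mounted at the origin on the work surface. World frame = base frame: x ahead of the robot, y to its left, z up, the work surface at z = 0. Lengths are in m, angles in rad, forces in N, time in s.
With the tool pointing down it reaches from about 0.3 to 0.775 m from the base axis. Payload 14.6 kg.
Tool frame: the origin (TCP) lies midway between the tips of the shut fingers; the grasp point (between the pads) lies 19 mm behind it; z points along the fingers, y is the line along which they close (so a half turn about z gives the same grasp; the last joint's range is limited). The gripper opens to 85 mm and grips with 20 to 120 N. Pads are 22 mm wide; open, the fingers measure 114 mm over their backs; the gripper's body (76 mm by 85 mm) begins 54 mm behind the grasp point. The pads swing forward as they close: fully open they stand 13 mm farther back than shut.
Start: joints at [-1.24, 0.3, 1.521, -0, 1.321, -0.067], TCP at [0.213, -0.507, 0.193] pointing down, gripper open.
Joint ranges: [-3.03, 3.03], [-0.79, 2.21], [0.23, 2.52], [-1.04, 4.18], [0, 3.07], [-2.55, 2.55]. Speed limits (rad/s): [2.22, 2.22, 2.57, 3.14, 3.14, 3.14].

## Interface

Orientations are given as a unit quaternion [x, y, z, w].
In Python, from rig import * gives the robot as it stands.
- The arm moves only by the tool play_rows, never from a script. Its argument "targets" is a list of rows, each an object with "offset": the shift along the world's x, y, z in m, a list of three; "turn": the turn about the world's z in rad; "hand": the finger opening in m, from 0 to 0.0854. A call has exactly 8 rows; each row is the pose to reach, as a shift and turn from the pose commanded when the call began; what a row does not reach only later rows make up. A row lasts 1/12 s, in which the tool goes at most 41.7 mm and 7.16 degrees, less where a joint would pass 70% of its speed; a pose out of reach is approached as far as the arm can. A call with a gripper value outside its range is refused whole. The fingers move at their own pace and stop on an object; "squeeze" is the grip in N (left out, the last holds). Time passes only in rows, so rows that repeat a pose let the fingers close, or fill a call up. It gives the time, the measured TCP pose, the force, the opening and the grip force at its end, in the units of the state.
- sense(): the state, without advancing time (a new reading comes with each control period).
- read_camera(name): name is "scene" or "side" or "wrist"; returns a dict with "frame" (480x640x3 uint8, blue, green, red), "range_z" (480x640 float32, m along the optical axis (not along the pixel's ray), 0 where there is no reading), "mtx" (3x3 intrinsics, pixels), "camera_from_world" (4x4, takes a point from world to camera coordinates). Camera axes: x right, y up, looking along -z (the intrinsics and any distortion apply to the point x, -y, -z); pixel columns grow to the right and rows downward; lengths in m; the calibration is good to about 2 mm. A picture is of the moment at which its call begins.
- finish_job(): hands the job in; it is judged then, once.
The state is a dict: "t": time; "joint_positions": joint angles; "qvel": joint speeds; "effort": joint torques, N m; "eef_pos": TCP position; "orientation": TCP orientation; "ft_force": force on the tool from outside, world axes, zero at the start; "moment": the same for the moment, N m; "opening": finger opening in m; "finger_force": force on a finger pad.
Only numpy, scipy, OpenCV 4.12 (cv2) and the standard library are available. Lean on these libraries where they do the work, as an engineer would, in place of code of your own. Each camera call takes 0.05 s, during which the arm holds its last target. There are 200 camera calls.

## Working session

There is one attempt and no reset: what is moved stays moved. The work goes in short steps, Python scripts to look and compute and a tool call to move; the robot and the scene stay as the last step left them, time stands still between calls to the robot, and variables do not carry over. Pictures are saved under pics/ and viewed, at most 14 in all, crops included, and the job is handed in when it is done.

Besides the shell and the picture viewer there is one more tool, called after ">>>" as name(argument=value, ...), one argument or row to a line, values as JSON. play_rows: Moves the arm, as the interface text tells. Its arguments: {"type":"object","properties":{"targets":{"type":"array","items":{"type":"object","properties":{"offset":{"type":"array","items":{"type":"number"}},"turn":{"type":"number"},"hand":{"type":"number"}}}},"squeeze":{"type":"number"}},"required":["targets"]}

```bash
mkdir -p pics && ls
python3 - <<'E'
from rig import *
import cv2,pickle
d={}
for n in("scene","side"):
    c=read_camera(n);d[n]=c;cv2.imwrite(f"pics/{n}0.png",c["frame"]);print(n,c["mtx"].tolist(),c["camera_from_world"].round(3).tolist(),{k for k in c})
pickle.dump(d,open("c0.pkl","wb"))
s=sense();print(s)
E
```

```text
pics
scene [[472.8313477633017, 0.0, 319.46750596801536], [0.0, 472.8313477633017, 238.6256347617731], [0.0, 0.0, 1.0]] [[-0.512, 0.859, 0.01, 0.27], [-0.669, -0.406, 0.622, 0.334], [0.538, 0.312, 0.783, -1.275], [0.0, 0.0, 0.0, 1.0]] {'mtx', 'range_z', 'camera_from_world', 'frame'}
side [[496.1257328861771, 0.0, 315.2857297069771], [0.0, 496.1257328861771, 241.50694038825833], [0.0, 0.0, 1.0]] [[0.924, -0.382, 0.012, -0.502], [0.249, 0.626, 0.739, -0.209], [-0.29, -0.68, 0.673, -0.722], [0.0, 0.0, 0.0, 1.0]] {'mtx', 'range_z', 'camera_from_world', 'frame'}
{'t': 0.1, 'joint_positions': array([-1.23956659e+00,  3.00427017e-01,  1.52152037e+00, -2.05019041e-05,
        1.32068641e+00, -6.65912008e-02]), 'qvel': array([ 0.00061744, -0.00064721, -0.00139125,  0.00128676,  0.0003924 ,
       -0.00200392]), 'effort': array([ 1.92086678e-03, -5.44372630e+01, -3.62369406e+01,  7.17142143e-06,
        3.04006237e-03,  9.29316315e-06]), 'eef_pos': array([ 0.2129919 , -0.50681681,  0.1924712 ]), 'orientation': array([ 9.80281817e-01,  1.97603868e-01, -7.85243539e-05, -5.14708312e-04]), 'ft_force': array([-0.21961636, -0.0232158 ,  0.20399247]), 'moment': array([ 0.01238049, -0.04746356,  0.01189039]), 'finger_force': 0.0, 'opening': 0.0850507570644008}
```

View pics/scene0.png

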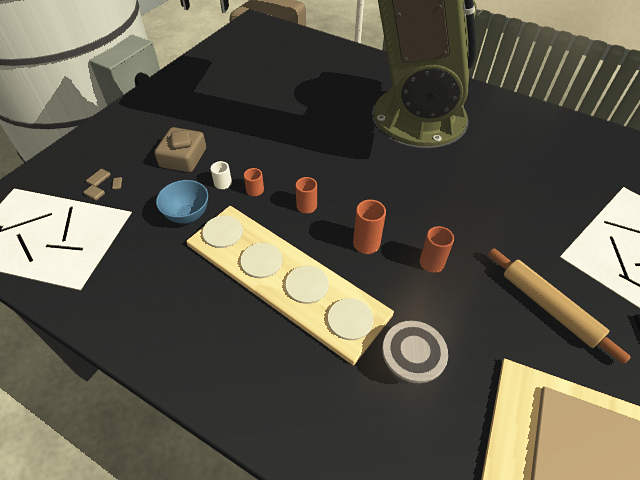

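View pics/side0.png

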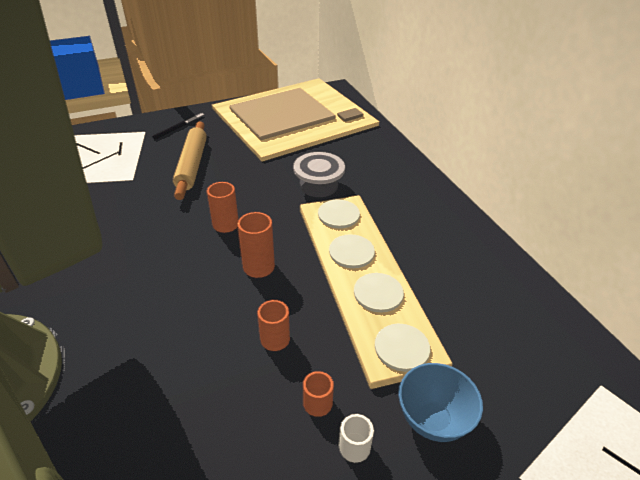

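The bowl is at the left of the scene view (182,202), at −y, and the wheel is at (415,350). The discs are at (222,232), (262,260), (306,285) and (350,319). The terracotta beakers are at (254,182), (306,195), (369,226) and (437,249). The white cup at (220,175) is the look-alike and stays put.

```bash
cat > h.py <<'E'
import numpy as np,cv2
from scipy.optimize import least_squares
def rays(c,uv):
    T=c["camera_from_world"];R,t=T[:3,:3],T[:3,3];K=c["mtx"]
    uv=np.asarray(uv,float).reshape(-1,2)
    d=np.c_[(uv[:,0]-K[0,2])/K[0,0],-(uv[:,1]-K[1,2])/K[1,1],-np.ones(len(uv))]
    return -R.T@t,d@R
def plane(c,uv,z):
    o,d=rays(c,uv);return o+d*((z-o[2])/d[:,2])[:,None]
def cloud(c,m):
    v,u=np.nonzero(m&(c["range_z"]>0));o,d=rays(c,np.c_[u,v]);return o+d*c["range_z"][v,u][:,None]
def circle(p,r=None):
    c0=np.r_[(p.min(0)+p.max(0))/2,r or .03]
    f=lambda q:np.hypot(*(p-q[:2]).T)-(r or q[2])
    s=least_squares(f,c0,loss="soft_l1",f_scale=.001);return s.x,np.sqrt(np.mean(f(s.x)**2))
def red(c):
    h=cv2.cvtColor(c["frame"],cv2.COLOR_BGR2HSV);return cv2.inRange(h,(2,130,60),(12,255,255))
def white(c):
    h=cv2.cvtColor(c["frame"],cv2.COLOR_BGR2HSV);return cv2.inRange(h,(18,10,120),(45,62,255))
def blobs(m,a):
    n,l,s,ce=cv2.connectedComponentsWithStats(m)
    return [(l==i,s[i],ce[i]) for i in range(1,n) if s[i,4]>a]
def beakers(c):
    for m,s,ce in blobs(red(c),250):
        P=cloud(c,m);zt=np.percentile(P[:,2],98)
        if P[:,0].mean()>.9 or zt<.035: continue
        p=P[P[:,2]>zt-.004][:,:2];q,e=circle(p)
        print("beaker px",ce.round(),"top",zt.round(4),"c",q.round(4),"rms",e.round(4),len(p))
def discs(c):
    for m,s,ce in blobs(white(c),300):
        if s[4]>4000: continue
        k,_=cv2.findContours(m.astype(np.uint8),0,1)
        k=max(k,key=len);p=plane(c,k[:,0],.026)[:,:2];q,e=circle(p)
        print("disc px",ce.round(),"c",q.round(4),"rms",e.round(4),"z",np.median(cloud(c,m)[:,2]).round(4))
E
python3 - <<'E'
import pickle
from h import *
d=pickle.load(open("c0.pkl","rb"))
for n in d: 
    print(n);beakers(d[n]);discs(d[n])
    h=cv2.cvtColor(d[n]["frame"],cv2.COLOR_BGR2HSV)
    for m,s,ce in blobs(cv2.inRange(h,(95,80,50),(115,255,255)),500):
        P=cloud(d[n],m);print("blue",ce,P.min(0),P.max(0))
c=d["scene"];print(plane(c,[[415,345],[220,165]],.054), [cv2.cvtColor(c["frame"],cv2.COLOR_BGR2HSV)[v,u] for u,v in((222,232),(350,319),(369,240),(330,330))])
E
```

```text
scene
beaker px [254. 181.] top 0.0492 c [ 0.4592 -0.2153  0.0188] rms 0.0019 93
beaker px [306. 194.] top 0.0671 c [ 0.4396 -0.0867  0.0215] rms 0.0017 106
beaker px [369. 226.] top 0.1039 c [0.4651 0.0777 0.0267] rms 0.0015 173
beaker px [436. 249.] top 0.0848 c [0.4392 0.216  0.0239] rms 0.0013 159
disc px [347.  19.] c [-0.3167 -0.3988  0.1388] rms 0.0279 z -0.7522
disc px [221. 175.] c [ 0.4805 -0.2945  0.0357] rms 0.0093 z 0.0315
disc px [222. 231.] c [ 0.6114 -0.1856  0.0413] rms 0.0011 z 0.024
disc px [261. 260.] c [ 0.6299 -0.074   0.0411] rms 0.0009 z 0.024
disc px [307. 284.] c [0.6311 0.0335 0.041 ] rms 0.0006 z 0.024
disc px [350. 319.] c [0.654  0.1402 0.0408] rms 0.0007 z 0.0241
disc px [415. 352.] c [0.6497 0.2663 0.0559] rms 0.0009 z 0.052
disc px [415. 349.] c [0.6488 0.2655 0.0253] rms 0.0006 z 0.0527
blue [182.53098351 200.70380898] [ 0.54394237 -0.38066278 -0.00381347] [ 0.65400582 -0.24313145  0.05735675]
side
beaker px [243. 229.] top 0.1056 c [0.4631 0.0761 0.0268] rms 0.0014 241
beaker px [274. 324.] top 0.0693 c [ 0.4376 -0.0886  0.0214] rms 0.0014 239
beake
[... 338 characters left out ...]
 [351. 251.] c [0.6266 0.0289 0.0421] rms 0.0013 z 0.0263
disc px [378. 292.] c [ 0.6252 -0.0785  0.0421] rms 0.0011 z 0.0262
disc px [402. 347.] c [ 0.6065 -0.1898  0.0414] rms 0.0012 z 0.0263
disc px [356. 438.] c [ 0.4799 -0.2919  0.0275] rms 0.0041 z 0.03
blue [76.7635163  67.01361948] [ 0.10781683 -0.0678222  -0.2056965 ] [0.26274556 1.65104634 0.48369937]
blue [440.00077791 401.80124465] [ 0.54363902 -0.35304782 -0.0025972 ] [ 0.68580751 -0.23229795  0.05828683]
[[ 0.65703446  0.26414841  0.054     ]
 [ 0.47798488 -0.29133277  0.054     ]] [array([ 26,  45, 232], dtype=uint8), array([ 27,  45, 232], dtype=uint8), array([  9, 171, 146], dtype=uint8), array([ 19, 123, 145], dtype=uint8)]
```

Run:
```python
import cv2
f=cv2.imread("pics/scene0.png")[140:290,195:465]
cv2.imwrite("pics/crop.png",cv2.resize(f,None,fx=2.9,fy=2.9,interpolation=cv2.INTER_CUBIC))
```

```text
(no output)
```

View pics/crop.png

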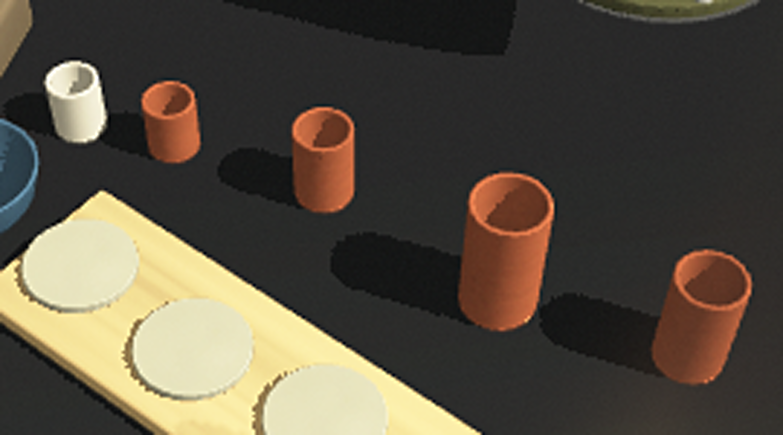

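>>> play_rows(
  targets=[
    {"offset":[0.016,0.036,0.0],"turn":0.12,"hand":0.085},
    {"offset":[0.032,0.073,0.0],"turn":0.24,"hand":0.085},
    {"offset":[0.048,0.11,0.0],"turn":0.36,"hand":0.085},
    {"offset":[0.064,0.146,0.0],"turn":0.48,"hand":0.085},
    {"offset":[0.08,0.183,0.0],"turn":0.6,"hand":0.085},
    {"offset":[0.096,0.22,0.0],"turn":0.72,"hand":0.085},
    {"offset":[0.111,0.256,0.0],"turn":0.84,"hand":0.085},
    {"offset":[0.126,0.292,0.0],"turn":0.96,"hand":0.085},
  ],
  squeeze=40,
)

```text
t: 0.77
eef_pos: [0.3392, -0.2132, 0.1929]
orientation: [0.776, 0.63, 0.0, -0.0]
ft_force: [0.1, -1.4, 0.3]
opening: 0.0846
finger_force: 0.0
```

The crop shows the four terracotta beakers, measured tops 50/68/105/86 mm from left to right. Scene pixels are a=(254,182), b=(306,194), d=(369,226) and c=(436,249). The white cup at (220,175) is the look-alike and is left alone. The bowl is beside disc3, so d→disc3, c→disc2, b→disc1 and a→disc0.

>>> play_rows(
  targets=[
    {"offset":[0.016,0.036,0.0],"turn":0.1,"hand":0.085},
    {"offset":[0.032,0.073,0.0],"turn":0.207,"hand":0.085},
    {"offset":[0.048,0.11,0.0],"turn":0.207,"hand":0.085},
    {"offset":[0.064,0.146,0.0],"turn":0.207,"hand":0.085},
    {"offset":[0.08,0.183,0.0],"turn":0.207,"hand":0.085},
    {"offset":[0.096,0.22,0.0],"turn":0.207,"hand":0.085},
    {"offset":[0.112,0.256,0.0],"turn":0.207,"hand":0.085},
    {"offset":[0.125,0.29,0.0],"turn":0.207,"hand":0.085},
  ],
)

```text
t: 1.43
eef_pos: [0.4645, 0.0773, 0.1928]
orientation: [0.709, 0.705, -0.0, -0.0]
ft_force: [-0.5, -1.3, -0.1]
opening: 0.085
finger_force: 0.0
```

Run:
```python
from rig import *
from h import *
s=sense();print(s["eef_pos"],s["orientation"])
c=read_camera("wrist");cv2.imwrite("pics/w1.png",c["frame"]);beakers(c)
print(c["camera_from_world"].round(3))
```

```text
[0.46446865 0.07727573 0.19279956] [ 7.09025092e-01  7.05183249e-01 -3.82784288e-05 -5.52772389e-05]
beaker px [275.  29.] top 0.0879 c [0.4381 0.2147 0.0237] rms 0.0012 662
beaker px [312. 212.] top 0.1068 c [0.4634 0.0775 0.0265] rms 0.0013 882
beaker px [288. 359.] top 0.0697 c [ 0.4383 -0.0865  0.0213] rms 0.0013 534
[[ 1.    -0.005 -0.001 -0.465]
 [ 0.004  0.95  -0.312 -0.034]
 [ 0.003  0.312  0.95  -0.406]
 [ 0.     0.     0.     1.   ]]
```

>>> play_rows(
  targets=[
    {"offset":[-0.001,0.0,-0.03],"turn":0.0,"hand":0.085},
    {"offset":[-0.001,0.0,-0.06],"turn":0.0,"hand":0.085},
    {"offset":[-0.001,0.0,-0.09],"turn":0.0,"hand":0.085},
    {"offset":[-0.001,0.0,-0.115],"turn":0.0,"hand":0.085},
    {"offset":[-0.001,0.0,-0.135],"turn":0.0,"hand":0.085},
    {"offset":[-0.001,0.0,-0.148],"turn":0.0,"hand":0.085},
    {"offset":[-0.001,0.0,-0.148],"turn":0.0,"hand":0.05},
    {"offset":[-0.001,0.0,-0.148],"turn":0.0,"hand":0.05},
  ],
  squeeze=40,
)

```text
t: 2.15
eef_pos: [0.4628, 0.0749, 0.0449]
orientation: [0.709, 0.705, -0.0, -0.0]
ft_force: [0.2, 0.3, 1.0]
opening: 0.0636
finger_force: 0.0
```

>>> play_rows(
  targets=[
    {"offset":[0,0,0],"turn":0.0,"hand":0.05},
    {"offset":[0,0,0],"turn":0.0,"hand":0.05},
    {"offset":[0,0,0],"turn":0.0,"hand":0.05},
    {"offset":[0,0,0],"turn":0.0,"hand":0.05},
    {"offset":[0,0,0.005],"turn":0.0,"hand":0.05},
    {"offset":[0,0,0.02],"turn":0.0,"hand":0.05},
    {"offset":[0,0,0.04],"turn":0.0,"hand":0.05},
    {"offset":[0,0,0.06],"turn":0.0,"hand":0.05},
  ],
)

```text
t: 2.82
eef_pos: [0.4627, 0.0749, 0.1058]
orientation: [0.709, 0.705, -0.0, -0.0]
ft_force: [0.5, -0.6, -1.2]
opening: 0.0561
finger_force: 43.2
```

>>> play_rows(
  targets=[
    {"offset":[0.005,-0.01,0.02],"turn":0.0,"hand":0.05},
    {"offset":[0.018,-0.035,0.04],"turn":0.0,"hand":0.05},
    {"offset":[0.035,-0.065,0.055],"turn":0.0,"hand":0.05},
    {"offset":[0.052,-0.095,0.06],"turn":0.0,"hand":0.05},
    {"offset":[0.069,-0.127,0.06],"turn":0.0,"hand":0.05},
    {"offset":[0.086,-0.159,0.06],"turn":0.0,"hand":0.05},
    {"offset":[0.102,-0.187,0.06],"turn":0.0,"hand":0.05},
    {"offset":[0.115,-0.21,0.06],"turn":0.0,"hand":0.05},
  ],
)

```text
t: 3.48
eef_pos: [0.5786, -0.1373, 0.1651]
orientation: [0.71, 0.705, -0.0, 0.0]
ft_force: [0.1, 0.9, -2.0]
opening: 0.0561
finger_force: 43.2
```

Run:
```python
from rig import *
from h import *
s=sense();print(s["eef_pos"])
for n in ("wrist","scene"):
    c=read_camera(n);cv2.imwrite(f"pics/{n}2.png",c["frame"]);print(n);beakers(c);discs(c)
```

```text
[ 0.57856898 -0.13728257  0.16513025]
wrist
beaker px [130. 148.] top 0.07 c [ 0.439  -0.088   0.0213] rms 0.0013 985
beaker px [313. 300.] top 0.2259 c [ 0.5794 -0.134   0.0264] rms 0.0013 3945
beaker px [181. 291.] top 0.0517 c [ 0.4588 -0.2158  0.0188] rms 0.0014 512
disc px [379.  16.] c [0.6281 0.0105 0.0243] rms 0.0088 z 0.0272
disc px [377. 248.] c [ 0.609  -0.188   0.0391] rms 0.0085 z 0.0271
disc px [218. 324.] c [ 0.535  -0.2707  0.0562] rms 0.0061 z 0.2341
disc px [409. 324.] c [ 0.6198 -0.273   0.0586] rms 0.0061 z 0.234
disc px [471. 460.] c [ 0.7505 -0.4225  0.0292] rms 0.0074 z 0.002
scene
beaker px [244. 181.] top 0.222 c [ 0.5814 -0.1373  0.0269] rms 0.0014 154
beaker px [306. 194.] top 0.0673 c [ 0.4395 -0.0871  0.0215] rms 0.0016 103
beaker px [436. 248.] top 0.0853 c [0.4398 0.2157 0.0237] rms 0.0014 156
disc px [352.  20.] c [-0.3234 -0.3739  0.1377] rms 0.0216 z -0.7522
disc px [ 45. 138.] c [ 0.604  -0.7406  0.0402] rms 0.0111 z -0.3502
disc px [223. 232.] c [ 0.6117 -0.1851  0.041 ] rms 0.0016 z 0.0239
disc px [261. 260.] c [ 0.6299 -0.074   0.0411] rms 0.0009 z 0.024
disc px [307. 284.] c [0.6311 0.0335 0.0409] rms 0.0006 z 0.0241
disc px [350. 319.] c [0.654  0.1401 0.0408] rms 0.0007 z 0.0241
disc px [415. 352.] c [0.6497 0.2664 0.0559] rms 0.0009 z 0.0521
disc px [415. 349.] c [0.6487 0.2655 0.0253] rms 0.0006 z 0.0527
```

View pics/wrist2.png

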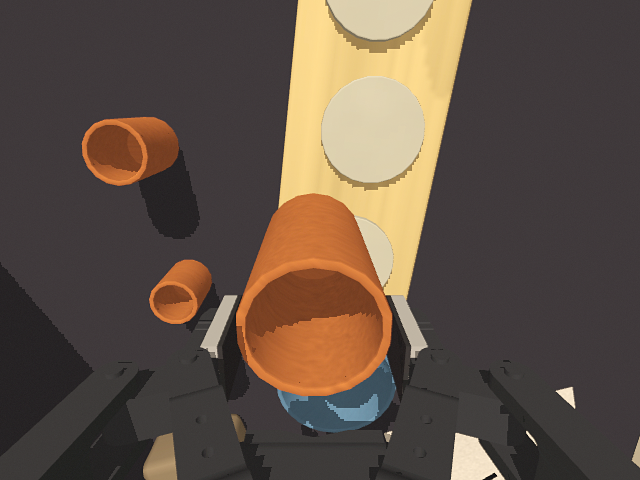

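The wrist view shows beaker d held upright at (315,330), disc2 at (373,130), disc3 partly hidden at (375,250), the bowl at (340,395), and b and a at (130,148) and (181,291). The measured centres agree with the first ones.

>>> play_rows(
  targets=[
    {"offset":[0.01,-0.018,0.0],"turn":0.0,"hand":0.05},
    {"offset":[0.02,-0.036,0.0],"turn":0.0,"hand":0.05},
    {"offset":[0.0295,-0.0537,-0.005],"turn":0.0,"hand":0.05},
    {"offset":[0.0295,-0.0537,-0.025],"turn":0.0,"hand":0.05},
    {"offset":[0.0295,-0.0537,-0.05],"turn":0.0,"hand":0.05},
    {"offset":[0.0295,-0.0537,-0.07],"turn":0.0,"hand":0.05},
    {"offset":[0.0295,-0.0537,-0.08],"turn":0.0,"hand":0.05},
    {"offset":[0.0295,-0.0537,-0.084],"turn":0.0,"hand":0.05},
  ],
)

```text
t: 4.25
eef_pos: [0.6068, -0.188, 0.0795]
orientation: [0.709, 0.705, -0.001, -0.001]
ft_force: [0.7, 0.6, -2.7]
opening: 0.056
finger_force: 43.6
```

>>> play_rows(
  targets=[
    {"offset":[0,0,-0.002],"turn":0.0,"hand":0.05},
    {"offset":[0,0,-0.004],"turn":0.0,"hand":0.05},
    {"offset":[0,0,-0.006],"turn":0.0,"hand":0.05},
    {"offset":[0,0,-0.007],"turn":0.0,"hand":0.05},
    {"offset":[0,0,-0.008],"turn":0.0,"hand":0.05},
    {"offset":[0,0,-0.009],"turn":0.0,"hand":0.05},
    {"offset":[0,0,-0.0095],"turn":0.0,"hand":0.05},
    {"offset":[0,0,-0.0095],"turn":0.0,"hand":0.05},
  ],
)

```text
t: 4.92
eef_pos: [0.6077, -0.1889, 0.072]
orientation: [0.709, 0.705, 0.0, 0.0]
ft_force: [-1.5, -0.1, 2.4]
opening: 0.0562
finger_force: 44.0
```

>>> play_rows(
  targets=[
    {"offset":[0,0,0],"turn":0.0,"hand":0.065},
    {"offset":[0,0,0],"turn":0.0,"hand":0.085},
    {"offset":[0,0,0],"turn":0.0,"hand":0.085},
    {"offset":[0,0,0],"turn":0.0,"hand":0.085},
    {"offset":[0,0,0.015],"turn":0.0,"hand":0.085},
    {"offset":[0,0,0.045],"turn":0.0,"hand":0.085},
    {"offset":[0,0,0.08],"turn":0.0,"hand":0.085},
    {"offset":[0,0,0.115],"turn":0.0,"hand":0.085},
  ],
)

```text
t: 5.58
eef_pos: [0.6072, -0.1886, 0.1876]
orientation: [0.709, 0.705, -0.0, -0.0]
ft_force: [-1.0, 0.7, 0.1]
opening: 0.0846
finger_force: 0.0
```

Run:
```python
from rig import *
from h import *
print(sense()["eef_pos"])
for n in ("scene","wrist","side"):
    c=read_camera(n);print(n);beakers(c)
```

```text
[ 0.60720408 -0.18861109  0.18758613]
scene
beaker px [254. 181.] top 0.0492 c [ 0.4589 -0.2156  0.019 ] rms 0.0015 86
beaker px [306. 194.] top 0.067 c [ 0.4395 -0.0869  0.0215] rms 0.0016 110
beaker px [219. 212.] top 0.1299 c [ 0.6087 -0.1856  0.0268] rms 0.0014 181
beaker px [436. 248.] top 0.0852 c [0.4395 0.2158 0.024 ] rms 0.0015 156
wrist
beaker px [96. 77.] top 0.0701 c [ 0.439  -0.0883  0.0213] rms 0.0012 1071
beaker px [310. 217.] top 0.1327 c [ 0.6079 -0.1862  0.0264] rms 0.0013 1120
beaker px [150. 226.] top 0.052 c [ 0.4588 -0.2164  0.0189] rms 0.0013 520
side
beaker px [223. 206.] top 0.087 c [0.4376 0.2143 0.024 ] rms 0.0015 163
beaker px [406. 320.] top 0.1318 c [ 0.6069 -0.1872  0.0268] rms 0.0013 367
beaker px [274. 325.] top 0.0691 c [ 0.4377 -0.0885  0.0214] rms 0.0013 245
beaker px [318. 393.] top 0.0515 c [ 0.4575 -0.217   0.0189] rms 0.0013 263
```

>>> play_rows(
  targets=[
    {"offset":[-0.015,0.036,0.0],"turn":0.0,"hand":0.085},
    {"offset":[-0.03,0.072,0.0],"turn":0.0,"hand":0.085},
    {"offset":[-0.045,0.108,0.0],"turn":0.0,"hand":0.085},
    {"offset":[-0.06,0.144,0.0],"turn":0.0,"hand":0.085},
    {"offset":[-0.075,0.18,0.0],"turn":0.0,"hand":0.085},
    {"offset":[-0.09,0.216,0.0],"turn":0.0,"hand":0.085},
    {"offset":[-0.105,0.252,0.0],"turn":0.0,"hand":0.085},
    {"offset":[-0.12,0.288,0.0],"turn":0.0,"hand":0.085},
  ],
)

```text
t: 6.4
eef_pos: [0.4861, 0.1007, 0.1854]
orientation: [0.709, 0.705, -0.001, -0.0]
ft_force: [0.5, 0.6, 0.2]
opening: 0.0847
finger_force: 0.0
```

>>> play_rows(
  targets=[
    {"offset":[-0.015,0.036,0.0],"turn":0.0,"hand":0.085},
    {"offset":[-0.03,0.072,0.0],"turn":0.0,"hand":0.085},
    {"offset":[-0.045,0.1,0.0],"turn":0.0,"hand":0.085},
    {"offset":[-0.049,0.116,-0.005],"turn":0.0,"hand":0.085},
    {"offset":[-0.049,0.116,-0.02],"turn":0.0,"hand":0.085},
    {"offset":[-0.049,0.116,-0.04],"turn":0.0,"hand":0.085},
    {"offset":[-0.049,0.116,-0.06],"turn":0.0,"hand":0.085},
    {"offset":[-0.049,0.116,-0.06],"turn":0.0,"hand":0.085},
  ],
)

```text
t: 7.07
eef_pos: [0.4364, 0.2145, 0.1223]
orientation: [0.709, 0.705, -0.003, -0.001]
ft_force: [-1.9, -0.4, -0.3]
opening: 0.0849
finger_force: 0.0
```

>>> play_rows(
  targets=[
    {"offset":[0.001,0.0,-0.025],"turn":0.0,"hand":0.085},
    {"offset":[0.001,0.0,-0.05],"turn":0.0,"hand":0.085},
    {"offset":[0.001,0.0,-0.075],"turn":0.0,"hand":0.085},
    {"offset":[0.001,0.0,-0.09],"turn":0.0,"hand":0.085},
    {"offset":[0.001,0.0,-0.09],"turn":0.0,"hand":0.085},
    {"offset":[0.001,0.0,-0.09],"turn":0.0,"hand":0.044},
    {"offset":[0.001,0.0,-0.09],"turn":0.0,"hand":0.044},
    {"offset":[0.001,0.0,-0.09],"turn":0.0,"hand":0.044},
  ],
)

```text
t: 7.73
eef_pos: [0.4403, 0.2155, 0.0379]
orientation: [0.709, 0.705, 0.001, 0.0]
ft_force: [-7.6, -0.3, 24.3]
opening: 0.0513
finger_force: 30.0
```

>>> play_rows(
  targets=[
    {"offset":[0,0,0],"turn":0.0,"hand":0.044},
    {"offset":[0,0,0],"turn":0.0,"hand":0.044},
    {"offset":[0,0,0],"turn":0.0,"hand":0.044},
    {"offset":[0,0,0],"turn":0.0,"hand":0.044},
    {"offset":[0,0,0.005],"turn":0.0,"hand":0.044},
    {"offset":[0,0,0.02],"turn":0.0,"hand":0.044},
    {"offset":[0,0,0.045],"turn":0.0,"hand":0.044},
    {"offset":[0,0,0.075],"turn":0.0,"hand":0.044},
  ],
)

```text
t: 8.4
eef_pos: [0.4389, 0.2149, 0.1122]
orientation: [0.709, 0.705, -0.001, -0.0]
ft_force: [0.7, 0.3, -1.4]
opening: 0.0506
finger_force: 41.9
```

>>> play_rows(
  targets=[
    {"offset":[0.005,-0.008,0.02],"turn":0.0,"hand":0.044},
    {"offset":[0.02,-0.03,0.035],"turn":0.0,"hand":0.044},
    {"offset":[0.04,-0.061,0.045],"turn":0.0,"hand":0.044},
    {"offset":[0.06,-0.092,0.05],"turn":0.0,"hand":0.044},
    {"offset":[0.08,-0.123,0.05],"turn":0.0,"hand":0.044},
    {"offset":[0.1,-0.154,0.05],"turn":0.0,"hand":0.044},
    {"offset":[0.12,-0.185,0.05],"turn":0.0,"hand":0.044},
    {"offset":[0.14,-0.216,0.05],"turn":0.0,"hand":0.044},
  ],
)

```text
t: 9.07
eef_pos: [0.5803, -0.0025, 0.1626]
orientation: [0.709, 0.705, 0.0, 0.0]
ft_force: [0.7, 0.8, -1.3]
opening: 0.0504
finger_force: 41.9
```

>>> play_rows(
  targets=[
    {"offset":[0.02,-0.03,0.0],"turn":0.0,"hand":0.044},
    {"offset":[0.035,-0.055,0.0],"turn":0.0,"hand":0.044},
    {"offset":[0.045,-0.07,0.0],"turn":0.0,"hand":0.044},
    {"offset":[0.049,-0.075,0.0],"turn":0.0,"hand":0.044},
    {"offset":[0.049,-0.075,-0.02],"turn":0.0,"hand":0.044},
    {"offset":[0.049,-0.075,-0.045],"turn":0.0,"hand":0.044},
    {"offset":[0.049,-0.075,-0.06],"turn":0.0,"hand":0.044},
    {"offset":[0.049,-0.075,-0.06],"turn":0.0,"hand":0.044},
  ],
)

```text
t: 9.73
eef_pos: [0.6268, -0.0749, 0.0986]
orientation: [0.709, 0.705, -0.001, -0.002]
ft_force: [0.6, 0.0, -1.7]
opening: 0.05
finger_force: 42.0
```

Run:
```python
from rig import *
from h import *
for n in ("wrist","scene","side"):
    c=read_camera(n);print(n);beakers(c)
print(sense()["eef_pos"])
```

```text
wrist
beaker px [305. 322.] top 0.1486 c [ 0.628  -0.0739  0.0235] rms 0.0013 3063
beaker px [ 43. 251.] top 0.0696 c [ 0.4393 -0.0874  0.0214] rms 0.0013 818
beaker px [ 97. 373.] top 0.1996 c [ 0.5751 -0.0795  0.0176] rms 0.0002 13
scene
beaker px [306. 194.] top 0.0673 c [ 0.4396 -0.0871  0.0212] rms 0.0016 101
beaker px [217. 213.] top 0.1299 c [ 0.6089 -0.1859  0.0264] rms 0.0014 140
beaker px [260. 234.] top 0.1479 c [ 0.6299 -0.0743  0.0238] rms 0.0013 115
side
beaker px [385. 254.] top 0.1511 c [ 0.6285 -0.0759  0.024 ] rms 0.0016 217
beaker px [406. 320.] top 0.1318 c [ 0.6068 -0.1872  0.0266] rms 0.0013 360
beaker px [274. 325.] top 0.0691 c [ 0.4377 -0.0885  0.0214] rms 0.0013 246
beaker px [318. 393.] top 0.0513 c [ 0.4575 -0.2169  0.0188] rms 0.0013 268
[ 0.62906939 -0.07542463  0.10326181]
```

>>> play_rows(
  targets=[
    {"offset":[-0.001,-0.001,-0.015],"turn":0.0,"hand":0.044},
    {"offset":[-0.001,-0.001,-0.025],"turn":0.0,"hand":0.044},
    {"offset":[-0.001,-0.001,-0.031],"turn":0.0,"hand":0.044},
    {"offset":[-0.001,-0.001,-0.034],"turn":0.0,"hand":0.044},
    {"offset":[-0.001,-0.001,-0.036],"turn":0.0,"hand":0.044},
    {"offset":[-0.001,-0.001,-0.038],"turn":0.0,"hand":0.044},
    {"offset":[-0.001,-0.001,-0.0395],"turn":0.0,"hand":0.044},
    {"offset":[-0.001,-0.001,-0.0395],"turn":0.0,"hand":0.044},
  ],
)

```text
t: 10.55
eef_pos: [0.6282, -0.077, 0.0645]
orientation: [0.709, 0.705, 0.0, 0.001]
ft_force: [-7.5, 0.9, 15.4]
opening: 0.0501
finger_force: 43.9
```

>>> play_rows(
  targets=[
    {"offset":[0,0,0.0005],"turn":0.0,"hand":0.065},
    {"offset":[0,0,0.0005],"turn":0.0,"hand":0.085},
    {"offset":[0,0,0.0005],"turn":0.0,"hand":0.085},
    {"offset":[0,0,0.0005],"turn":0.0,"hand":0.085},
    {"offset":[0,0,0.015],"turn":0.0,"hand":0.085},
    {"offset":[0,0,0.045],"turn":0.0,"hand":0.085},
    {"offset":[0,0,0.08],"turn":0.0,"hand":0.085},
    {"offset":[0,0,0.115],"turn":0.0,"hand":0.085},
  ],
)

```text
t: 11.22
eef_pos: [0.6272, -0.0767, 0.1779]
orientation: [0.709, 0.705, -0.0, -0.001]
ft_force: [1.1, 0.1, -0.1]
opening: 0.085
finger_force: 0.0
```

Run:
```python
from rig import *
from h import *
for n in ("wrist","scene"):
    c=read_camera(n);print(n);beakers(c)
print(sense()["eef_pos"])
```

```text
wrist
beaker px [311. 221.] top 0.1138 c [ 0.626  -0.0763  0.0234] rms 0.0012 892
beaker px [ 92. 219.] top 0.0699 c [ 0.4393 -0.0877  0.0213] rms 0.0013 793
beaker px [290. 355.] top 0.1326 c [ 0.6081 -0.1852  0.0266] rms 0.0013 1148
beaker px [137. 334.] top 0.0519 c [ 1.2595 -0.8026  1.0047] rms 0.0055 242
scene
beaker px [254. 181.] top 0.0495 c [ 0.4588 -0.2156  0.0187] rms 0.0017 83
beaker px [306. 194.] top 0.0673 c [ 0.4397 -0.0872  0.0214] rms 0.0016 105
beaker px [218. 215.] top 0.1292 c [ 542.4063 -150.5868  562.2703] rms 0.0115 123
beaker px [259. 244.] top 0.111 c [ 0.6268 -0.0757  0.0238] rms 0.0014 169
[ 0.62974162 -0.07708733  0.18343659]
```

>>> play_rows(
  targets=[
    {"offset":[-0.038,-0.002,0.0],"turn":0.0,"hand":0.085},
    {"offset":[-0.076,-0.004,0.0],"turn":0.0,"hand":0.085},
    {"offset":[-0.114,-0.006,0.0],"turn":0.0,"hand":0.085},
    {"offset":[-0.152,-0.008,0.0],"turn":0.0,"hand":0.085},
    {"offset":[-0.18,-0.01,0.0],"turn":0.0,"hand":0.085},
    {"offset":[-0.1905,-0.0105,-0.02],"turn":0.0,"hand":0.085},
    {"offset":[-0.1905,-0.0105,-0.05],"turn":0.0,"hand":0.085},
    {"offset":[-0.1905,-0.0105,-0.08],"turn":0.0,"hand":0.085},
  ],
)

```text
t: 11.98
eef_pos: [0.437, -0.0875, 0.0968]
orientation: [0.709, 0.705, 0.001, 0.001]
ft_force: [0.8, -0.9, -0.4]
opening: 0.0849
finger_force: 0.0
```

>>> play_rows(
  targets=[
    {"offset":[0,0,-0.03],"turn":0.0,"hand":0.085},
    {"offset":[0,0,-0.055],"turn":0.0,"hand":0.085},
    {"offset":[0,0,-0.07],"turn":0.0,"hand":0.085},
    {"offset":[0,0,-0.077],"turn":0.0,"hand":0.085},
    {"offset":[0,0,-0.077],"turn":0.0,"hand":0.085},
    {"offset":[0,0,-0.077],"turn":0.0,"hand":0.04},
    {"offset":[0,0,-0.077],"turn":0.0,"hand":0.04},
    {"offset":[0,0,-0.077],"turn":0.0,"hand":0.04},
  ],
)

```text
t: 12.65
eef_pos: [0.4377, -0.0874, 0.021]
orientation: [0.709, 0.705, 0.0, 0.001]
ft_force: [-0.8, -0.2, 0.1]
opening: 0.0509
finger_force: 0.0
```

>>> play_rows(
  targets=[
    {"offset":[0,0,0],"turn":0.0,"hand":0.04},
    {"offset":[0,0,0],"turn":0.0,"hand":0.04},
    {"offset":[0,0,0],"turn":0.0,"hand":0.04},
    {"offset":[0,0,0],"turn":0.0,"hand":0.04},
    {"offset":[0,0,0.005],"turn":0.0,"hand":0.04},
    {"offset":[0,0,0.02],"turn":0.0,"hand":0.04},
    {"offset":[0,0,0.045],"turn":0.0,"hand":0.04},
    {"offset":[0,0,0.075],"turn":0.0,"hand":0.04},
  ],
)

```text
t: 13.32
eef_pos: [0.4362, -0.087, 0.0955]
orientation: [0.709, 0.705, -0.001, -0.001]
ft_force: [0.9, 0.1, -1.4]
opening: 0.0442
finger_force: 41.3
```

>>> play_rows(
  targets=[
    {"offset":[0.005,0.01,0.02],"turn":0.0,"hand":0.04},
    {"offset":[0.025,0.03,0.04],"turn":0.0,"hand":0.04},
    {"offset":[0.052,0.052,0.05],"turn":0.0,"hand":0.04},
    {"offset":[0.083,0.075,0.05],"turn":0.0,"hand":0.04},
    {"offset":[0.115,0.095,0.05],"turn":0.0,"hand":0.04},
    {"offset":[0.15,0.11,0.05],"turn":0.0,"hand":0.04},
    {"offset":[0.178,0.116,0.05],"turn":0.0,"hand":0.04},
    {"offset":[0.192,0.118,0.05],"turn":0.0,"hand":0.04},
  ],
)

```text
t: 13.98
eef_pos: [0.6311, 0.0323, 0.1451]
orientation: [0.709, 0.706, 0.0, 0.0]
ft_force: [-0.6, 0.2, -1.5]
opening: 0.0441
finger_force: 41.4
```

>>> play_rows(
  targets=[
    {"offset":[0,0,0],"turn":0.0,"hand":0.04},
    {"offset":[0,0,-0.02],"turn":0.0,"hand":0.04},
    {"offset":[0,0,-0.04],"turn":0.0,"hand":0.04},
    {"offset":[0,0,-0.06],"turn":0.0,"hand":0.04},
    {"offset":[0,0,-0.075],"turn":0.0,"hand":0.04},
    {"offset":[0,0,-0.08],"turn":0.0,"hand":0.04},
    {"offset":[0,0,-0.08],"turn":0.0,"hand":0.04},
    {"offset":[0,0,-0.08],"turn":0.0,"hand":0.04},
  ],
)

```text
t: 14.65
eef_pos: [0.6292, 0.0306, 0.0661]
orientation: [0.709, 0.705, 0.0, 0.0]
ft_force: [0.7, -0.6, -0.3]
opening: 0.0443
finger_force: 41.4
```

Run:
```python
from rig import *
from h import *
for n in ("wrist","scene","side"):
    c=read_camera(n);print(n);beakers(c)
print(sense()["eef_pos"])
```

```text
wrist
beaker px [312. 325.] top 0.1144 c [0.6299 0.0313 0.021 ] rms 0.0013 2944
scene
beaker px [254. 181.] top 0.0492 c [ 0.459  -0.2152  0.0188] rms 0.0016 88
beaker px [219. 212.] top 0.1298 c [ 0.6091 -0.1855  0.0266] rms 0.0015 177
beaker px [259. 244.] top 0.1109 c [ 0.6269 -0.0759  0.0237] rms 0.0014 165
beaker px [308. 269.] top 0.1121 c [0.6316 0.0309 0.0213] rms 0.0013 86
side
beaker px [355. 227.] top 0.1144 c [0.6297 0.0293 0.0213] rms 0.0015 132
beaker px [397. 302.] top 0.1315 c [ 0.6069 -0.1873  0.0267] rms 0.0013 367
beaker px [318. 393.] top 0.0515 c [ 0.4575 -0.2169  0.0188] rms 0.0012 252
[0.62957631 0.0307201  0.06637935]
```

>>> play_rows(
  targets=[
    {"offset":[-0.001,0,-0.005],"turn":0.0,"hand":0.04},
    {"offset":[-0.001,0,-0.009],"turn":0.0,"hand":0.04},
    {"offset":[-0.001,0,-0.012],"turn":0.0,"hand":0.04},
    {"offset":[-0.001,0,-0.014],"turn":0.0,"hand":0.04},
    {"offset":[-0.001,0,-0.016],"turn":0.0,"hand":0.04},
    {"offset":[-0.001,0,-0.018],"turn":0.0,"hand":0.04},
    {"offset":[-0.001,0,-0.0195],"turn":0.0,"hand":0.04},
    {"offset":[-0.001,0,-0.0195],"turn":0.0,"hand":0.04},
  ],
)

```text
t: 15.47
eef_pos: [0.6283, 0.0308, 0.0473]
orientation: [0.709, 0.705, 0.0, 0.0]
ft_force: [-9.2, -0.5, 16.1]
opening: 0.0443
finger_force: 43.2
```

>>> play_rows(
  targets=[
    {"offset":[0,0,0.0005],"turn":0.0,"hand":0.065},
    {"offset":[0,0,0.0005],"turn":0.0,"hand":0.085},
    {"offset":[0,0,0.0005],"turn":0.0,"hand":0.085},
    {"offset":[0,0,0.0005],"turn":0.0,"hand":0.085},
    {"offset":[0,0,0.015],"turn":0.0,"hand":0.085},
    {"offset":[0,0,0.05],"turn":0.0,"hand":0.085},
    {"offset":[0,0,0.09],"turn":0.0,"hand":0.085},
    {"offset":[0,0,0.13],"turn":0.0,"hand":0.085},
  ],
)

```text
t: 16.13
eef_pos: [0.6276, 0.0307, 0.1765]
orientation: [0.709, 0.705, -0.001, -0.001]
ft_force: [0.3, 0.4, 0.2]
opening: 0.085
finger_force: 0.0
```

>>> play_rows(
  targets=[
    {"offset":[-0.021,-0.031,0.0],"turn":0.0,"hand":0.085},
    {"offset":[-0.042,-0.062,0.0],"turn":0.0,"hand":0.085},
    {"offset":[-0.063,-0.093,0.0],"turn":0.0,"hand":0.085},
    {"offset":[-0.084,-0.124,0.0],"turn":0.0,"hand":0.085},
    {"offset":[-0.105,-0.155,0.0],"turn":0.0,"hand":0.085},
    {"offset":[-0.126,-0.186,0.0],"turn":0.0,"hand":0.085},
    {"offset":[-0.15,-0.219,0.0],"turn":0.0,"hand":0.085},
    {"offset":[-0.17,-0.247,0.0],"turn":0.0,"hand":0.085},
  ],
)

```text
t: 16.8
eef_pos: [0.4565, -0.2178, 0.1755]
orientation: [0.709, 0.705, -0.0, 0.0]
ft_force: [1.1, -1.0, -0.1]
opening: 0.0852
finger_force: 0.0
```

Run:
```python
from rig import *
from h import *
for n in ("wrist","scene"):
    c=read_camera(n);print(n);beakers(c)
cv2.imwrite("pics/s5.png",c["frame"])
print(sense()["eef_pos"])
```

```text
wrist
beaker px [564.  24.] top 0.1133 c [ 0.6241 -0.0783  0.0229] rms 0.0011 680
beaker px [538. 180.] top 0.1324 c [ 0.6064 -0.1864  0.0267] rms 0.0013 1695
beaker px [315. 202.] top 0.0518 c [ 0.4578 -0.2167  0.0187] rms 0.0014 430
scene
beaker px [254. 181.] top 0.0492 c [ 0.4588 -0.2157  0.0187] rms 0.0015 87
beaker px [219. 212.] top 0.1298 c [ 0.609  -0.1857  0.0267] rms 0.0015 185
beaker px [259. 244.] top 0.1108 c [ 0.6269 -0.076   0.0237] rms 0.0015 176
beaker px [306. 272.] top 0.0933 c [0.6299 0.0312 0.0213] rms 0.0013 158
[ 0.4558542  -0.21942072  0.17560181]
```

View pics/s5.png

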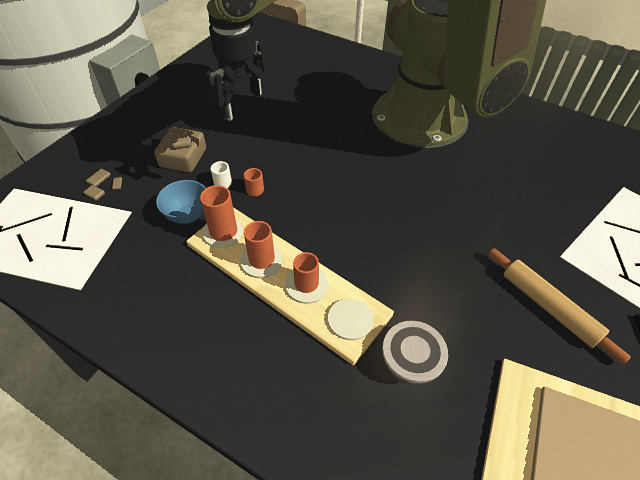

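The scene view shows d, c and b standing on their discs at (219,212), (259,244) and (306,272). Disc0 is empty at (350,319), and beaker a is at (254,181) beside the white cup at (220,175). The gripper is above a.

>>> play_rows(
  targets=[
    {"offset":[0,0.001,-0.03],"turn":0.0,"hand":0.085},
    {"offset":[0,0.001,-0.06],"turn":0.0,"hand":0.085},
    {"offset":[0,0.001,-0.08],"turn":0.0,"hand":0.085},
    {"offset":[0,0.001,-0.095],"turn":0.0,"hand":0.085},
    {"offset":[0,0.001,-0.1],"turn":0.0,"hand":0.085},
    {"offset":[0,0.001,-0.1],"turn":0.0,"hand":0.085},
    {"offset":[0,0.001,-0.1],"turn":0.0,"hand":0.085},
    {"offset":[0,0.001,-0.1],"turn":0.0,"hand":0.085},
  ],
)

```text
t: 17.57
eef_pos: [0.4587, -0.2154, 0.0766]
orientation: [0.709, 0.705, 0.0, 0.001]
ft_force: [0.2, 0.6, -0.4]
opening: 0.0849
finger_force: 0.0
```

>>> play_rows(
  targets=[
    {"offset":[0,0,-0.02],"turn":0.0,"hand":0.085},
    {"offset":[0,0,-0.04],"turn":0.0,"hand":0.085},
    {"offset":[0,0,-0.054],"turn":0.0,"hand":0.085},
    {"offset":[0,0,-0.06],"turn":0.0,"hand":0.085},
    {"offset":[0,0,-0.06],"turn":0.0,"hand":0.035},
    {"offset":[0,0,-0.06],"turn":0.0,"hand":0.035},
    {"offset":[0,0,-0.06],"turn":0.0,"hand":0.035},
    {"offset":[0,0,-0.06],"turn":0.0,"hand":0.035},
  ],
)

```text
t: 18.23
eef_pos: [0.4586, -0.2155, 0.0165]
orientation: [0.709, 0.705, 0.0, 0.001]
ft_force: [0.4, -0.1, 0.5]
opening: 0.0384
finger_force: 0.0
```

>>> play_rows(
  targets=[
    {"offset":[0,0,0],"turn":0.0,"hand":0.035},
    {"offset":[0,0,0],"turn":0.0,"hand":0.035},
    {"offset":[0,0,0],"turn":0.0,"hand":0.035},
    {"offset":[0,0,0],"turn":0.0,"hand":0.035},
    {"offset":[0,0,0.005],"turn":0.0,"hand":0.035},
    {"offset":[0,0,0.025],"turn":0.0,"hand":0.035},
    {"offset":[0,0,0.055],"turn":0.0,"hand":0.035},
    {"offset":[0,0,0.09],"turn":0.0,"hand":0.035},
  ],
)

```text
t: 18.9
eef_pos: [0.4572, -0.2147, 0.1058]
orientation: [0.709, 0.705, -0.0, -0.001]
ft_force: [-0.9, -0.4, 0.4]
opening: 0.0349
finger_force: 0.0
```

Run:
```python
from rig import *
from h import *
for n in ("side","scene","wrist"):
    c=read_camera(n);print(n);beakers(c)
cv2.imwrite("pics/w6.png",c["frame"])
s=sense();print(s["eef_pos"],s["finger_force"],s["opening"])
```

```text
side
beaker px [399. 303.] top 0.1317 c [ 0.6068 -0.1873  0.0268] rms 0.0127 387
beaker px [318. 393.] top 0.0513 c [ 0.4574 -0.2169  0.0189] rms 0.0013 267
scene
beaker px [254. 181.] top 0.0496 c [ 0.459  -0.2154  0.0189] rms 0.0016 88
beaker px [219. 212.] top 0.1297 c [ 0.6089 -0.1857  0.0266] rms 0.0015 185
beaker px [259. 244.] top 0.1107 c [ 0.6268 -0.0759  0.0237] rms 0.0014 177
beaker px [306. 272.] top 0.0931 c [0.6298 0.0309 0.0212] rms 0.0014 152
wrist
beaker px [591.  20.] top 0.0944 c [ 0.6203 -0.0824  0.0178] rms 0.0005 229
beaker px [571. 201.] top 0.1321 c [ 0.6062 -0.186   0.0267] rms 0.0012 1546
beaker px [309. 225.] top 0.0518 c [ 0.458  -0.2163  0.0186] rms 0.0013 697
[ 0.45921834 -0.21586848  0.1081433 ] 0.0 0.03485700857299085
```

View pics/w6.png

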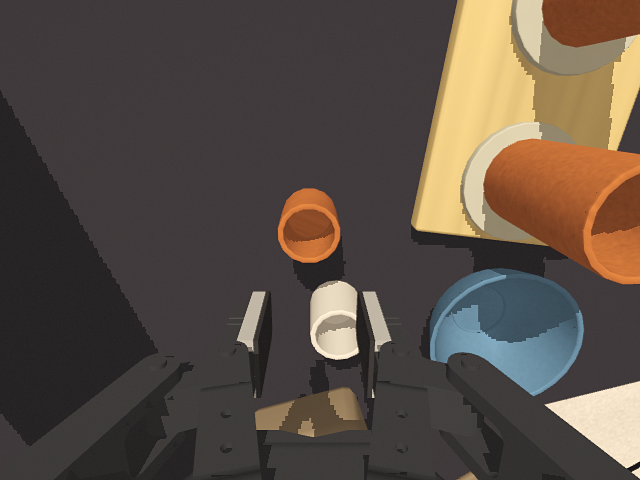

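The wrist view shows beaker a still standing untouched at (309,225), with the fingers empty above it. The grasp of a missed: the commanded opening wasn't small enough. I'll reopen, go lower and close further.

>>> play_rows(
  targets=[
    {"offset":[0,0,0],"turn":0.0,"hand":0.085},
    {"offset":[0,0,0],"turn":0.0,"hand":0.085},
    {"offset":[0,0,0],"turn":0.0,"hand":0.085},
    {"offset":[0,0,0],"turn":0.0,"hand":0.085},
    {"offset":[0,0,0],"turn":0.0,"hand":0.085},
    {"offset":[0,0,0],"turn":0.0,"hand":0.085},
    {"offset":[0,-0.001,-0.015],"turn":0.0,"hand":0.085},
    {"offset":[0,-0.001,-0.03],"turn":0.0,"hand":0.085},
  ],
)

```text
t: 19.72
eef_pos: [0.4585, -0.2166, 0.0755]
orientation: [0.709, 0.705, 0.0, 0.001]
ft_force: [0.4, -0.3, -1.0]
opening: 0.085
finger_force: 0.0
```

>>> play_rows(
  targets=[
    {"offset":[0,0,-0.02],"turn":0.0,"hand":0.085},
    {"offset":[0,0,-0.04],"turn":0.0,"hand":0.085},
    {"offset":[0,0,-0.055],"turn":0.0,"hand":0.085},
    {"offset":[0,0,-0.064],"turn":0.0,"hand":0.085},
    {"offset":[0,0,-0.064],"turn":0.0,"hand":0.025},
    {"offset":[0,0,-0.064],"turn":0.0,"hand":0.025},
    {"offset":[0,0,-0.064],"turn":0.0,"hand":0.025},
    {"offset":[0,0,-0.064],"turn":0.0,"hand":0.025},
  ],
)

```text
t: 20.38
eef_pos: [0.4586, -0.2165, 0.0125]
orientation: [0.709, 0.705, 0.0, 0.001]
ft_force: [-0.8, 0.4, -0.6]
opening: 0.038
finger_force: 0.0
```

>>> play_rows(
  targets=[
    {"offset":[0,0,0],"turn":0.0,"hand":0.025},
    {"offset":[0,0,0],"turn":0.0,"hand":0.025},
    {"offset":[0,0,0],"turn":0.0,"hand":0.025},
    {"offset":[0,0,0],"turn":0.0,"hand":0.025},
    {"offset":[0,0,0],"turn":0.0,"hand":0.025},
    {"offset":[0,0,0],"turn":0.0,"hand":0.025},
    {"offset":[0,0,0],"turn":0.0,"hand":0.025},
    {"offset":[0,0,0],"turn":0.0,"hand":0.025},
  ],
)

```text
t: 21.05
eef_pos: [0.4581, -0.2163, 0.0116]
orientation: [0.709, 0.705, 0.0, 0.0]
ft_force: [-0.4, 1.0, 3.0]
opening: 0.0249
finger_force: 1.9
```

Run:
```python
from rig import *
from h import *
for n in ("side","wrist"):
    c=read_camera(n);print(n);beakers(c)
    f=c["frame"][330:480,210:430] if n=="side" else c["frame"][120:480,100:540]
    cv2.imwrite(f"pics/{n}7.png",cv2.resize(f,None,fx=3 if n=="side" else 1.5,fy=3 if n=="side" else 1.5,interpolation=cv2.INTER_CUBIC))
s=sense();print(s["eef_pos"],s["finger_force"],s["opening"])
```

```text
side
beaker px [397. 302.] top 0.1316 c [ 0.6068 -0.1872  0.0267] rms 0.0013 372
beaker px [319. 396.] top 0.0511 c [ 0.4573 -0.2168  0.0188] rms 0.0016 155
wrist
beaker px [616. 230.] top 0.0593 c [ 0.6092 -0.186   0.0301] rms 0.0005 592
beaker px [313. 287.] top 0.0516 c [ 0.458  -0.2155  0.0185] rms 0.0016 1206
[ 0.45816014 -0.21629651  0.01162656] 2.1797611096485525 0.02474767201640464
```

View pics/side7.png

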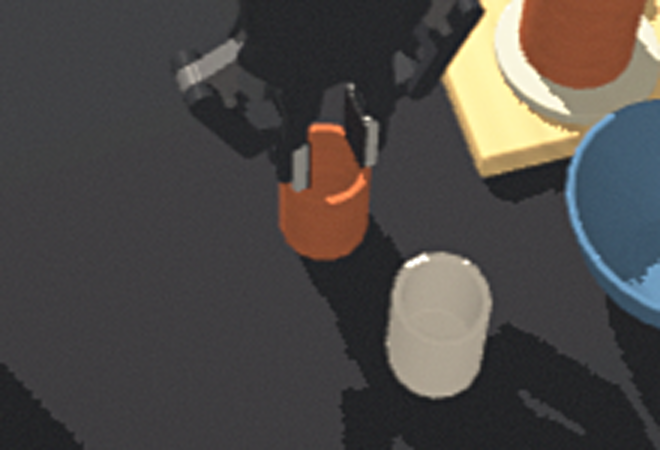

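View pics/wrist7.png

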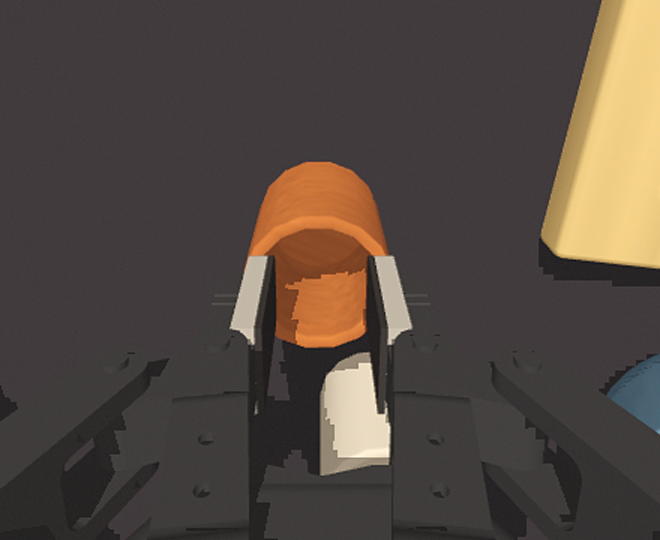

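The side view shows the fingers at the top of beaker a (crop 330,165) with the white cup untouched. In the wrist view the pads overlap the walls. The 25 mm opening doesn't fit a 42 mm cup, so I'll measure where the fingertips really are.

Run:
```python
from rig import *
from h import *
for n,(a,b,cc,d) in (("side",(375,400,295,345)),("wrist",(280,345,255,375))):
    c=read_camera(n);h=cv2.cvtColor(c["frame"],cv2.COLOR_BGR2HSV)
    m=np.zeros(h.shape[:2],bool);m[a:b,cc:d]=True
    g=m&(h[...,1]<60)&(h[...,2]>95)
    for M,s,ce in blobs(g.astype(np.uint8),8):
        P=cloud(c,M);print(n,ce.round(),len(P),"min",P.min(0).round(4),"max",P.max(0).round(4),"med",np.median(P,0).round(4))
s=sense();print(s["eef_pos"],s["orientation"],s["ft_force"],s["joint_positions"])
```

```text
side [333. 380.] 38 min [ 0.4724 -0.2284  0.0487] max [ 0.478  -0.2244  0.0793] med [ 0.4751 -0.2272  0.067 ]
side [310. 385.] 62 min [ 0.4391 -0.2281  0.055 ] max [ 0.4445 -0.2239  0.089 ] med [ 0.4416 -0.2266  0.0728]
wrist [266. 317.] 763 min [ 0.4385 -0.2097  0.0549] max [ 0.445  -0.2044  0.093 ] med [ 0.4425 -0.2055  0.076 ]
wrist [361. 317.] 776 min [ 0.4728 -0.2396  0.0005] max [ 0.4872 -0.2042  0.0933] med [ 0.4754 -0.2056  0.0762]
[ 0.45815138 -0.21630064  0.01161962] [7.09229905e-01 7.04977252e-01 3.95849844e-05 1.19573873e-04] [-0.48940618  0.35697316  5.19824697] [-5.13401977e-01  4.39128618e-01  1.80315576e+00  1.43783496e-05
  8.99056618e-01 -5.07396754e-01]
```

The pads span z≈0.053–0.093, so the fingertips rest on the rim about 40 mm above the reported TCP. I'll lift off, open, and measure the tip offset with the fingers open before going lower.

>>> play_rows(
  targets=[
    {"offset":[0,0,0.005],"turn":0.0,"hand":0.025},
    {"offset":[0,0,0.02],"turn":0.0,"hand":0.025},
    {"offset":[0,0,0.05],"turn":0.0,"hand":0.025},
    {"offset":[0,0,0.05],"turn":0.0,"hand":0.085},
    {"offset":[0,0,0.05],"turn":0.0,"hand":0.085},
    {"offset":[0,0,0.05],"turn":0.0,"hand":0.085},
    {"offset":[0,0,0.05],"turn":0.0,"hand":0.085},
    {"offset":[0,0,0.05],"turn":0.0,"hand":0.085},
  ],
)

```text
t: 21.92
eef_pos: [0.4576, -0.216, 0.0606]
orientation: [0.709, 0.705, -0.0, -0.001]
ft_force: [0.8, 0.4, 0.3]
opening: 0.0834
finger_force: 0.0
```

Run:
```python
from rig import *
from h import *
c=read_camera("wrist");cv2.imwrite("pics/w8.png",c["frame"])
h=cv2.cvtColor(c["frame"],cv2.COLOR_BGR2HSV)
g=(h[...,1]<60)&(h[...,2]>95);g[:240]=False
for M,s,ce in blobs(g.astype(np.uint8),60):
    P=cloud(c,M);print(ce.round(),len(P),"lo",np.percentile(P,3,axis=0).round(4),"hi",np.percentile(P,97,axis=0).round(4))
beakers(c)
s=sense();print(s["eef_pos"],s["opening"],s["ft_force"])
c=read_camera("side");f=c["frame"][200:440,180:500];cv2.imwrite("pics/s8.png",cv2.resize(f,None,fx=2.4,fy=2.4,interpolation=cv2.INTER_CUBIC));beakers(c)
# lowest z of dark gripper points near the tool, by distance from axis
P=cloud(c,np.ones(c["range_z"].shape,bool));r=np.abs(P[:,:2]-s["eef_pos"][:2])
for lo,hi in((0,.05),(.05,.1)):
    k=(r.max(1)<hi)&(r.max(1)>=lo)&(P[:,2]>.08);print(lo,hi,np.percentile(P[k,2],[0,5,25,50]).round(3),k.sum())
```

```text
[519. 246.] 185 lo [ 0.5753 -0.2213  0.0258] hi [ 0.5839 -0.2113  0.0281]
[168. 339.] 1107 lo [ 0.4101 -0.2086  0.1174] hi [ 0.4154 -0.2044  0.1504]
[459. 339.] 1109 lo [ 0.5017 -0.2094  0.117 ] hi [ 0.5087 -0.2049  0.1503]
[346. 363.] 5707 lo [ 0.4599 -0.3115  0.0035] hi [ 0.4971 -0.2732  0.0516]
beaker px [627.  13.] top 0.0437 c [21.3058 18.4866 27.8151] rms 0.0005 130
beaker px [592. 211.] top 0.1063 c [ 0.6084 -0.1861  0.0293] rms 0.0005 785
beaker px [314. 252.] top 0.0517 c [ 0.4581 -0.216   0.0186] rms 0.0014 1008
[ 0.45768958 -0.21605524  0.06074709] 0.084550864627202 [-0.0118476   0.06288796  0.36598736]
beaker px [398. 302.] top 0.1317 c [ 0.6067 -0.1873  0.0267] rms 0.0055 376
beaker px [318. 393.] top 0.0513 c [ 0.4575 -0.2169  0.0188] rms 0.0013 265
0 0.05 [0.11  0.172 0.251 0.366] 11892
0.05 0.1 [0.119 0.192 0.356 0.394] 18575
```

View pics/s8.png

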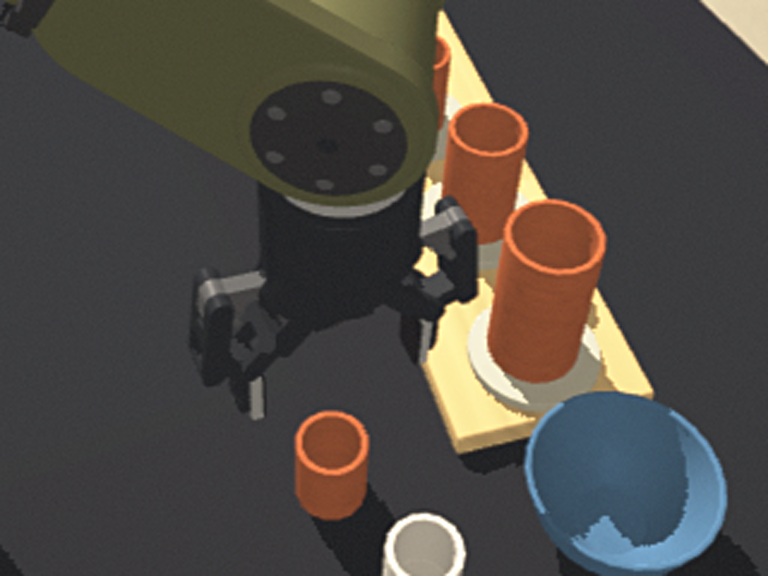

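The side view shows the open fingers (crop 255,400 and 425,340) well above beaker a at (330,465). Their tips are at z≈0.115 with the TCP at 0.061, so the tips sit about 41 mm short of the reported TCP even allowing for the 13 mm swing. For a, the reported z has to go to about −0.022.

>>> play_rows(
  targets=[
    {"offset":[0,0,-0.02],"turn":0.0,"hand":0.085},
    {"offset":[0,0,-0.035],"turn":0.0,"hand":0.085},
    {"offset":[0,0,-0.05],"turn":0.0,"hand":0.085},
    {"offset":[0,0,-0.06],"turn":0.0,"hand":0.085},
    {"offset":[0,0,-0.07],"turn":0.0,"hand":0.085},
    {"offset":[0,0,-0.078],"turn":0.0,"hand":0.085},
    {"offset":[0,0,-0.083],"turn":0.0,"hand":0.085},
    {"offset":[0,0,-0.083],"turn":0.0,"hand":0.085},
  ],
)

```text
t: 22.68
eef_pos: [0.4577, -0.2161, -0.0223]
orientation: [0.709, 0.705, -0.0, -0.001]
ft_force: [0.4, 0.5, 0.0]
opening: 0.0848
finger_force: 0.0
```

>>> play_rows(
  targets=[
    {"offset":[0,0,0],"turn":0.0,"hand":0.035},
    {"offset":[0,0,0],"turn":0.0,"hand":0.035},
    {"offset":[0,0,0],"turn":0.0,"hand":0.035},
    {"offset":[0,0,0],"turn":0.0,"hand":0.035},
    {"offset":[0,0,0],"turn":0.0,"hand":0.035},
    {"offset":[0,0,0],"turn":0.0,"hand":0.035},
    {"offset":[0,0,0],"turn":0.0,"hand":0.035},
    {"offset":[0,0,0],"turn":0.0,"hand":0.035},
  ],
)

```text
t: 23.35
eef_pos: [0.4585, -0.2165, -0.0207]
orientation: [0.709, 0.705, 0.0, 0.001]
ft_force: [-0.9, 1.1, 5.7]
opening: 0.041
finger_force: 40.3
```

>>> play_rows(
  targets=[
    {"offset":[0,0,0.005],"turn":0.0,"hand":0.035},
    {"offset":[0,0,0.025],"turn":0.0,"hand":0.035},
    {"offset":[0,0.005,0.055],"turn":0.0,"hand":0.035},
    {"offset":[0,0.02,0.08],"turn":0.0,"hand":0.035},
    {"offset":[0,0.045,0.1],"turn":0.0,"hand":0.035},
    {"offset":[0,0.08,0.1],"turn":0.0,"hand":0.035},
    {"offset":[0,0.118,0.1],"turn":0.0,"hand":0.035},
    {"offset":[0,0.156,0.1],"turn":0.0,"hand":0.035},
  ],
)

```text
t: 24.02
eef_pos: [0.4579, -0.0589, 0.0793]
orientation: [0.71, 0.705, 0.0, 0.001]
ft_force: [1.1, 0.6, -0.1]
opening: 0.0414
finger_force: 40.6
```

>>> play_rows(
  targets=[
    {"offset":[0,0.038,0],"turn":0.0,"hand":0.035},
    {"offset":[0,0.076,0],"turn":0.0,"hand":0.035},
    {"offset":[0.01,0.113,0],"turn":0.0,"hand":0.035},
    {"offset":[0.028,0.147,0],"turn":0.0,"hand":0.035},
    {"offset":[0.053,0.175,0],"turn":0.0,"hand":0.035},
    {"offset":[0.085,0.193,0],"turn":0.0,"hand":0.035},
    {"offset":[0.121,0.198,0],"turn":0.0,"hand":0.035},
    {"offset":[0.158,0.198,0],"turn":0.0,"hand":0.035},
  ],
)

```text
t: 24.68
eef_pos: [0.6171, 0.1398, 0.079]
orientation: [0.708, 0.706, 0.0, 0.0]
ft_force: [0.2, -0.2, -0.1]
opening: 0.0415
finger_force: 40.7
```

>>> play_rows(
  targets=[
    {"offset":[0.02,-0.001,0],"turn":0.0,"hand":0.035},
    {"offset":[0.034,-0.001,0],"turn":0.0,"hand":0.035},
    {"offset":[0.034,-0.001,-0.015],"turn":0.0,"hand":0.035},
    {"offset":[0.034,-0.001,-0.03],"turn":0.0,"hand":0.035},
    {"offset":[0.034,-0.001,-0.045],"turn":0.0,"hand":0.035},
    {"offset":[0.034,-0.001,-0.058],"turn":0.0,"hand":0.035},
    {"offset":[0.034,-0.001,-0.058],"turn":0.0,"hand":0.035},
    {"offset":[0.034,-0.001,-0.058],"turn":0.0,"hand":0.035},
  ],
)

```text
t: 25.35
eef_pos: [0.6498, 0.1367, 0.0204]
orientation: [0.709, 0.705, -0.0, -0.0]
ft_force: [0.2, 0.4, -0.4]
opening: 0.0413
finger_force: 40.7
```

Run:
```python
from rig import *
from h import *
for n in ("wrist","scene","side"):
    c=read_camera(n);print(n);beakers(c)
print(sense()["eef_pos"])
```

```text
wrist
beaker px [314. 329.] top 0.0927 c [0.6507 0.1378 0.0186] rms 0.0014 3002
beaker px [281. 424.] top 0.0395 c [0.6288 0.0309 0.0229] rms 0.0005 284
scene
beaker px [219. 212.] top 0.1298 c [ 0.609  -0.1856  0.0267] rms 0.0016 184
beaker px [259. 244.] top 0.1113 c [ 0.627  -0.0761  0.0236] rms 0.0013 159
beaker px [306. 272.] top 0.0933 c [0.63   0.031  0.0212] rms 0.0013 155
side
beaker px [341. 195.] top 0.0939 c [0.6505 0.1354 0.019 ] rms 0.002 97
beaker px [353. 235.] top 0.0952 c [0.6277 0.0294 0.021 ] rms 0.0014 150
beaker px [397. 302.] top 0.1315 c [ 0.6069 -0.1872  0.0268] rms 0.0014 393
[0.65068473 0.13685636 0.0218344 ]
```

>>> play_rows(
  targets=[
    {"offset":[0.001,0.001,-0.004],"turn":0.0,"hand":0.035},
    {"offset":[0.001,0.001,-0.007],"turn":0.0,"hand":0.035},
    {"offset":[0.001,0.001,-0.009],"turn":0.0,"hand":0.035},
    {"offset":[0.001,0.001,-0.011],"turn":0.0,"hand":0.035},
    {"offset":[0.001,0.001,-0.013],"turn":0.0,"hand":0.035},
    {"offset":[0.001,0.001,-0.0145],"turn":0.0,"hand":0.035},
    {"offset":[0.001,0.001,-0.016],"turn":0.0,"hand":0.035},
    {"offset":[0.001,0.001,-0.016],"turn":0.0,"hand":0.035},
  ],
)

```text
t: 26.17
eef_pos: [0.6511, 0.1378, 0.0053]
orientation: [0.709, 0.705, 0.0, 0.0]
ft_force: [-4.8, 0.3, 7.4]
opening: 0.0414
finger_force: 41.4
```

>>> play_rows(
  targets=[
    {"offset":[0,0,0.0],"turn":0.0,"hand":0.065},
    {"offset":[0,0,0.0],"turn":0.0,"hand":0.085},
    {"offset":[0,0,0.0],"turn":0.0,"hand":0.085},
    {"offset":[0,0,0.0],"turn":0.0,"hand":0.085},
    {"offset":[0,0,0.015],"turn":0.0,"hand":0.085},
    {"offset":[0,0,0.05],"turn":0.0,"hand":0.085},
    {"offset":[0,0,0.09],"turn":0.0,"hand":0.085},
    {"offset":[0,0,0.13],"turn":0.0,"hand":0.085},
  ],
)

```text
t: 26.83
eef_pos: [0.6506, 0.1377, 0.1356]
orientation: [0.709, 0.705, -0.001, -0.0]
ft_force: [0.7, -0.5, -0.4]
opening: 0.0851
finger_force: 0.0
```

>>> play_rows(
  targets=[
    {"offset":[-0.03,0,0.03],"turn":0.0,"hand":0.085},
    {"offset":[-0.06,0,0.05],"turn":0.0,"hand":0.085},
    {"offset":[-0.1,0,0.05],"turn":0.0,"hand":0.085},
    {"offset":[-0.14,0,0.05],"turn":0.0,"hand":0.085},
    {"offset":[-0.18,0,0.05],"turn":0.0,"hand":0.085},
    {"offset":[-0.2,0,0.05],"turn":0.0,"hand":0.085},
    {"offset":[-0.2,0,0.05],"turn":0.0,"hand":0.085},
    {"offset":[-0.2,0,0.05],"turn":0.0,"hand":0.085},
  ],
)

```text
t: 27.5
eef_pos: [0.451, 0.1379, 0.1852]
orientation: [0.709, 0.705, 0.001, 0.0]
ft_force: [1.0, -0.6, -0.4]
opening: 0.0853
finger_force: 0.0
```

Run:
```python
from rig import *
from h import *
for n in ("scene","side"):
    c=read_camera(n);print(n);beakers(c);cv2.imwrite(f"pics/{n}9.png",c["frame"])
    h=cv2.cvtColor(c["frame"],cv2.COLOR_BGR2HSV)
    for m,s,ce in blobs(cv2.inRange(h,(95,80,50),(115,255,255)),500): print("blue",ce)
print(sense()["eef_pos"])
```

```text
scene
beaker px [219. 212.] top 0.1298 c [ 0.6087 -0.1857  0.0267] rms 0.0015 184
beaker px [259. 244.] top 0.1108 c [ 0.6268 -0.0758  0.0237] rms 0.0014 172
beaker px [306. 272.] top 0.093 c [0.6299 0.031  0.0213] rms 0.0014 164
beaker px [350. 310.] top 0.0756 c [0.6532 0.1378 0.0187] rms 0.0012 129
blue [180.73480663 200.77900552]
side
beaker px [348. 222.] top 0.0948 c [0.6276 0.0296 0.0213] rms 0.0015 164
beaker px [397. 302.] top 0.1315 c [ 0.6069 -0.1872  0.0268] rms 0.0013 391
blue [66.86186021 68.64639516]
blue [440.06610764 401.88280031]
[0.45188129 0.13776991 0.18464778]
```

View pics/scene9.png

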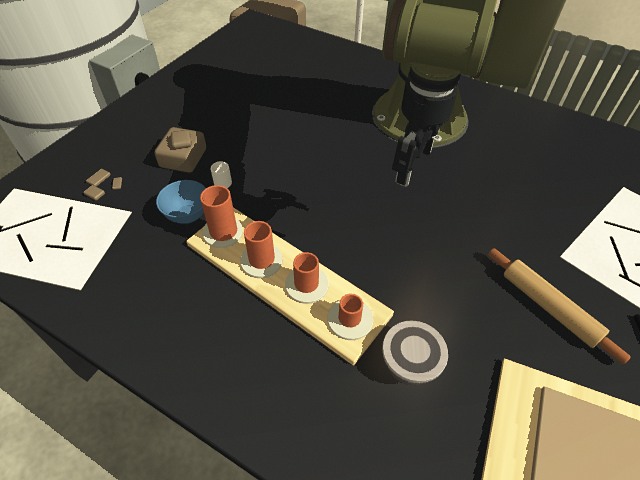

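The beakers stand in order on their discs at (219,212), (259,244), (306,272) and (350,310), each within about 3 mm of centre with the expected top height. The bowl and wheel haven't moved, and the arm is clear.

```bash
python3 -c "
from rig import *
print(finish_job())"
```

```text
the job is handed in; nothing more can be done
None
```

The job is handed in. All four beakers stand upright on their discs, tallest by the bowl to shortest by the wheel, each about 3 mm or less off centre; the bowl and wheel were not moved, and the handed-in verdict was not shown. The first two grasps of the shortest beaker failed because the fingertips sit about 41 mm short of the reported TCP; neither moved the beaker, though the fingers rested on its rim in the second.

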